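# Lay out the rotor balancing set on the mat

## Task

Set out the balancing job on the mat: move the hub rotor from the putty tin onto the middle of the ring gauge, stand the brass weight on the middle of the tin's lid, and set the wheel rotor on the mat half-way between the tin and the gauge. Stand the glue bottle straight behind the wheel rotor (to the rear, square to the row), 8 cm from it centre to centre. Everything ends upright and let go; leave the tin, the gauge, the phone and the cutters where they are.

Things in the scene. Friction and masses are not known exactly. Their poses are not given: they have to be found in the camera images.
- hub_rotor_center (a point): Black moulded rotor with a tall central hub and small ears on its foot, 42 mm over the ears and 22 mm high; take it across its body as a cylinder 36 mm across, 22 mm high. It starts standing on the putty tin. The point is its centre, 11 mm above its underside; z is up along its axis.
- wheel_rotor_center (a point): Black wheel-shaped rotor: a flat disc 34 mm across and 16 mm high with a thin stub in the middle that makes it 23 mm high in all; starts on the bare bench, stub up. The point lies on its axis, 8 mm above its underside; z is up along its axis.
- trim_weight_center (a point): Small brass trim weight with a round knob top, 22 mm across, 20 mm high, 40 to 70 g; starts on the bare bench. The point is its centre, 10 mm above its underside; z is up.
- glue_bottle_center (a point): Slim upright glue bottle with a pointed red cap, 113 mm high; the round body is 38 mm across up to 78 mm above its underside, the cap above that 18 mm across; starts on the bare bench. The point is its centre, 56.5 mm above its underside; z is up. A gripper with short fingers must take it above the centre, at about 66 mm, to keep its palm off the cap.
- tin_top (a point): Flat round tin with a blue lid, 68 mm across, 28 mm high, standing loose on the mat, lid closed; it stays where it is. The point is the centre of its top face, 28 mm above the mat.
- gauge_top (a point): Plain grey steel ring gauge, 47 mm outside, 14 mm high, lying flat and loose on the mat; it stays where it is. The point is the centre of its top face, 14 mm above the mat.
- row_middle (a point): Point on the upper face of the plain grey mat (190 mm x 270 mm, 3 mm thick, lying fixed on the bench, turned by up to 12 degrees), half-way between the tin's and the gauge's centres, which are 200 mm apart, parallel to the mat's long edges. x points straight to the rear, away from the robot, square to the mat's long edges; y points left along the row; z up. Which of tin and gauge is on the left varies. The mat's middle is 30 mm to the rear of this point.
- phone: Bystander: a black phone, 75 x 160 x 9 mm, lying on the right of the bench; origin under its middle.
- cutters: Bystander: side cutters with red handles, 54 x 127 x 13 mm, lying on the left in front of the drawer cabinet; origin under the middle.
There are look-alikes about, which are no part of the job. Leave any purple look-alike of the part that bears gauge_top alone. What is shaped like the part that bears hub_rotor_center but pink is not meant.

How it is judged:
By the outcome, as a careful person would: the job done as asked, in the order asked, and still so for the second after the job is handed in, with the robot touching nothing.
It also fails if it takes over 102 s, if anything falls off the work surface, if the arm or the gripper's body presses on something with over 40 N, if the wrist force passes 120 N, or if a joint passes its speed limit or range.

## Robot

A 6-joint arm with a two-finger parallel gripper is mounted at the origin on a cart in front of the work surface, level with it; the furniture and walls round the work are solid. World frame = base frame: x ahead of the robot, y to its left, z up, the work surface at z = 0. Lengths are in mm, angles in rad, forces in N, time in s.
With the tool pointing down it reaches from about 350 to 975 mm from the base axis. Payload 7.1 kg.
Tool frame: the origin (TCP) lies midway between the tips of the shut fingers; the grasp point (between the pads) lies 19 mm behind it (ctrl.grasp_offset is the distance from the TCP to the grasp point, in mm); z points along the fingers, y is the line along which they close (so a half turn about z gives the same grasp; the last joint's range is limited). The gripper opens to 88 mm and grips with 3 to 60 N. Pads are 20 mm wide; open, the fingers measure 115 mm over their backs; the gripper's body (75 mm by 178 mm) begins 61 mm behind the grasp point.
Start: joints at [-1.172, 0.423, 1.63, -0, 1.089, -0.019], TCP at [253.609, -571.215, 222.675] pointing down, gripper open.
Joint ranges: [-3, 3], [-0.9, 2.11], [0.09, 2.58], [-1.31, 4.45], [0.11, 2.69], [-2.54, 2.54]. Speed limits (rad/s): [2.39, 2.39, 3.01, 3.14, 3.14, 3.14].

## Interface

Orientations are given as a rotation vector (axis times angle).
In Python, from workcell import ctrl gives the robot as it stands. The module is installed in compiled form; this text tells all that it offers.
- The arm moves only by the tool servo_tool, never from a script. Its argument "rows" is a list of rows, each a list of 7 numbers: the turn, a rotation vector about the tool's x, y, z as a fraction of full scale, then the shift along the tool's x, y, z as a fraction of full scale, then the finger opening in mm, from 0 to 87.8. A call has 1 to 10 rows; each row is the pose to reach, as a shift and turn from the pose commanded when the call began, along the tool's axes at that moment; what a row does not reach only later rows make up. Full scale, the value 1, is 20 cm for a shift and 1.5 rad for a turn. A row lasts 1/8 s, in which the tool goes at most 62.5 mm and 10.7 degrees, less where a joint would pass 70% of its speed; a pose out of reach is approached as far as the arm can. A call with a number of a shift or a turn outside -1 to 1 is refused whole. A call with a gripper value outside its range is refused whole. The fingers move at their own pace and stop on an object; the grip force is fixed at half the most. Time passes only in rows, so rows that repeat a pose let the fingers close. It gives the time, the measured TCP pose, the force, the opening and the grip force at its end, in the units of the state.
- ctrl.get_obs(): the state, without advancing time (a new reading comes with each control period).
- ctrl.get_image(name): name is "scene" or "top"; returns (picture, depth): 420x560x3 uint8, red, green, blue; 420x560 float32, mm along the optical axis (not along the pixel's ray), 0 where there is no reading.
- ctrl.camera_info(name): a dict with "intrinsics" (3x3 intrinsics, pixels), "R" (3x3) and "t" (3): a world point X has camera coordinates R X + t. Camera axes: x right, y down, z forward; pixel columns grow to the right and rows downward; lengths in mm; the calibration is good to about 2 mm. A picture is of the moment at which its call begins. camera_info takes no time and is no camera call.
- ctrl.close_job(): hands the job in; it is judged then, once.
The state is a dict: "t": time; "qpos": joint angles; "qvel": joint speeds; "joint_torque": joint torques, N m; "ee_pos": TCP position; "orientation": TCP orientation; "ft_force": force on the tool from outside, world axes, zero at the start; "moment": the same for the moment, N m; "width": finger opening in mm; "grasp_force": force on a finger pad.
Only numpy, scipy, OpenCV 4.12 (cv2) and the standard library are available. Lean on these libraries where they do the work, as an engineer would, in place of code of your own. Each camera call takes 0.05 s, during which the arm holds its last target. There are 200 camera calls.

## Working session

There is one attempt and no reset: what is moved stays moved. The work goes in short steps, Python scripts to look and compute and a tool call to move; the robot and the scene stay as the last step left them, time stands still between calls to the robot, and variables do not carry over. Pictures are saved under pics/ and viewed, at most 14 in all, crops included, and the job is handed in when it is done.

Besides the shell and the picture viewer there is one more tool, called after "Emit:" as name([rows], argument=value, ...), one row to a line, values as JSON. servo_tool: Moves the arm, as the interface text tells. Its arguments: {"type":"object","properties":{"rows":{"type":"array","items":{"type":"array","items":{"type":"number"}}}},"required":["rows"]}

```bash
mkdir -p pics; python3 - <<'E'
from workcell import ctrl
import cv2,numpy as np
for n in("scene","top"):
    p,d=ctrl.get_image(n); cv2.imwrite(f"pics/{n}0.png",p[:,:,::-1]); np.savez(f"{n}0.npz",p=p,d=d)
    c=ctrl.camera_info(n); print(n,np.round(c["intrinsics"],1).tolist(),np.round(c["R"],3).tolist(),np.round(c["t"],1).tolist())
o=ctrl.get_obs();print({k:np.round(v,3) for k,v in o.items()}, ctrl.grasp_offset)
E
```

```text
scene [[448.8, 0.0, 279.0], [0.0, 448.8, 213.8], [0.0, 0.0, 1.0]] [[-0.567, -0.823, -0.005], [-0.361, 0.254, -0.897], [0.74, -0.507, -0.441]] [239.0, 286.0, 880.2]
top [[432.0, 0.0, 281.2], [0.0, 432.0, 211.6], [0.0, 0.0, 1.0]] [[0.007, -1.0, -0.021], [-0.986, -0.004, -0.167], [0.167, 0.022, -0.986]] [-42.9, 519.0, 1099.4]
{'t': np.float64(0.1), 'qpos': array([-1.172,  0.424,  1.631,  0.   ,  1.089, -0.019]), 'qvel': array([ 0.001, -0.001, -0.002,  0.   , -0.001,  0.   ]), 'joint_torque': array([ 1.0000e-03, -5.4561e+01, -2.7433e+01,  6.5000e-02,  1.9000e-02,
       -0.0000e+00]), 'ee_pos': array([ 253.417, -570.749,  221.956]), 'orientation': array([-3.072, -0.651,  0.   ]), 'ft_force': array([ 0.318, -0.076, -0.559]), 'moment': array([ 0.002, -0.03 , -0.014]), 'grasp_force': np.float64(0.0), 'width': np.float64(87.474)} 18.700000000000003
```

View pics/top0.png

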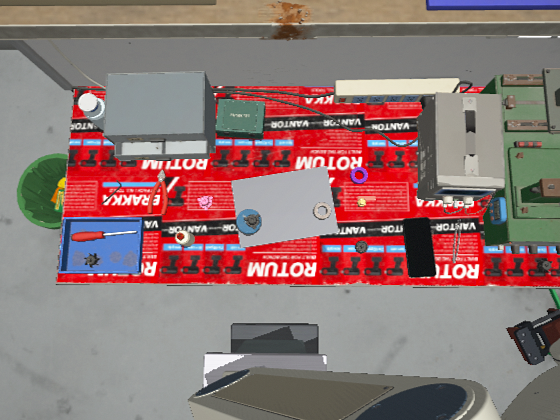

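View pics/scene0.png

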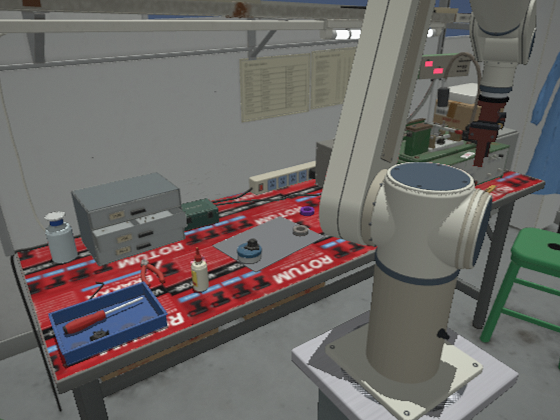

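The top view shows the tin with the hub at (249,221), the gauge at (322,211), the brass weight near (362,202), the wheel rotor near (362,247) and the glue bottle near (183,238). The pink hub (205,202) and purple ring (360,175) are look-alikes. The scene view shows the bottle at (200,270) and the tin at (250,252).

```bash
cat > h.py <<'E'
from workcell import ctrl
import cv2,numpy as np
def cast(n,u,v,z):
    c=ctrl.camera_info(n);R,t,K=map(np.array,(c["R"],c["t"],c["intrinsics"]))
    o=-R.T@t; d=R.T@np.linalg.solve(K,[u,v,1]); return o+d*(z-o[2])/d[2]
def unproj(n,d):
    c=ctrl.camera_info(n);R,t,K=map(np.array,(c["R"],c["t"],c["intrinsics"]))
    v,u=np.mgrid[:420,:560]; r=np.stack([u,v,np.ones_like(u)],-1)@np.linalg.inv(K).T*d[...,None]
    return (r-t)@R
def crop(p,f,x0,x1,y0,y1,s):
    cv2.imwrite(f,cv2.resize(p[y0:y1,x0:x1,::-1],None,fx=s,fy=s,interpolation=cv2.INTER_CUBIC))
E
python3 - <<'E'
from h import *
D=np.load("top0.npz");p,d=D["p"],D["d"]
crop(p,"pics/c0.png",170,390,160,270,3.6)
X=unproj("top",d)
for nm,u,v in(("tin",249,221),("gauge",322,211),("weight",362,202),("wheel",362,247),("glue",183,238),("phone",421,248),("bench",300,255),("mat",290,220)):
    q=X[v-1:v+2,u-1:u+2].reshape(-1,3);print(nm,np.round(np.median(q,0)),np.round(cast("top",u,v,0)))
E
```

```text
tin [493.  44.  51.] [500.  49.   0.]
gauge [ 528. -151.    3.] [ 529. -151.    0.]
weight [ 551. -257.   21.] [ 554. -261.    0.]
wheel [ 429. -254.   22.] [ 431. -258.    0.]
glue [443. 208.  77.] [452. 229.   0.]
phone [ 428. -414.    8.] [ 429. -416.    0.]
bench [408. -91.   3.] [408. -91.   0.]
mat [503. -63.   3.] [503. -63.   0.]
```

View pics/c0.png

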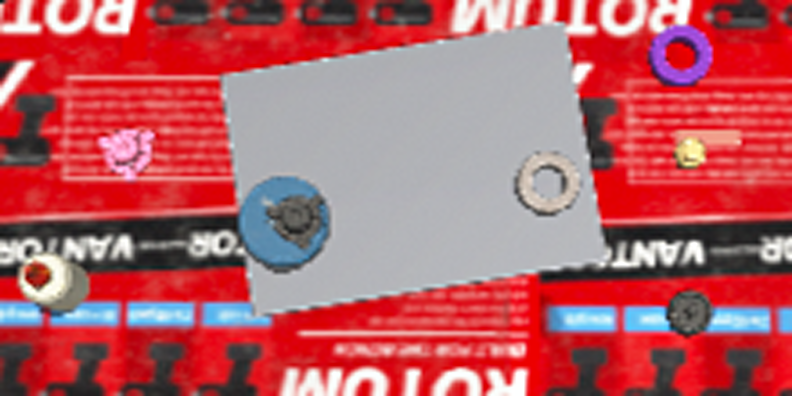

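The crop shows the tin to the left of the gauge. The hub sits slightly right of the tin's centre with its ears visible, and the mat is turned about 8°. Next I measure each part by colour mask and depth.

```bash
cat >> h.py <<'E'
def blob(X,p,x,y,r,zlo,zhi,f=None):
    m=(np.hypot(X[...,0]-x,X[...,1]-y)<r)&(X[...,2]>zlo)&(X[...,2]<zhi)
    if f is not None: m&=f
    q=X[m]; (cx,cy),R=cv2.minEnclosingCircle(q[:,:2].astype(np.float32))
    return np.round([cx,cy,R,*q.mean(0),len(q)],1)
def recast(n,mask,z):
    m=cv2.findContours(mask.astype(np.uint8),cv2.RETR_EXTERNAL,cv2.CHAIN_APPROX_NONE)[0]
    c=max(m,key=cv2.contourArea)[:,0]; q=np.array([cast(n,u,v,z)[:2] for u,v in c],np.float32)
    (cx,cy),R=cv2.minEnclosingCircle(q); return q,np.round([cx,cy,R,*q.mean(0)],1)
E
cat > m.py <<'E'
from h import *
import sys
def measure(p,d):
    X=unproj("top",d); hsv=cv2.cvtColor(p,cv2.COLOR_RGB2HSV);H,S,V=[hsv[...,i].astype(int) for i in range(3)]
    red=(S>150)&((H<12)|(H>168))
    near=lambda x,y,r:np.hypot(X[...,0]-x,X[...,1]-y)<r
    print("tin z",blob(X,p,493,50,60,25,36)); print("tin blue",recast("top",near(493,50,60)&(H>95)&(H<112)&(S>90),31)[1])
    print("hub top",blob(X,p,493,44,40,47,60)); print("hub all",blob(X,p,493,44,40,36,60)); 
    print("gauge z",blob(X,p,528,-151,45,9,22)); 
    q,r=recast("top",near(528,-151,40)&(X[...,2]>9),17);print("gauge c",r)
    print("weight",blob(X,p,551,-257,30,5,30),blob(X,p,551,-257,30,15,30)); print("wheel",blob(X,p,429,-254,40,8,30),"stub",blob(X,p,429,-254,40,18,30))
    print("glue z",blob(X,p,443,220,60,70,84),"cap",blob(X,p,443,220,60,90,120))
    g=((S<40)&near(510,-60,190)&(X[...,2]<9)).astype(np.uint8)
    g=cv2.morphologyEx(g,cv2.MORPH_OPEN,np.ones((5,5)));c=max(cv2.findContours(g,0,1)[0],key=cv2.contourArea)[:,0]
    q=np.array([cast("top",u,v,3)[:2] for u,v in c],np.float32);print("mat",cv2.minAreaRect(q))
    return X
if __name__=="__main__":
    D=np.load("top0.npz");X=measure(D["p"],D["d"])
    m=(np.hypot(X[...,0]-493,X[...,1]-44)<35)&(X[...,2]>36)
    for v in range(208,232): print(' '.join(f"{X[v,u,2]:3.0f}" if m[v,u] else " . " for u in range(240,264)))
    for n in("scene",):
        D=np.load("scene0.npz");Y=unproj(n,D["d"]);p=D["p"]
        print("scene glue",blob(Y,p,443,208,60,5,75),"tin",blob(Y,p,493,50,50,26,33),"gauge",blob(Y,p,528,-151,40,12,20))
E
python3 m.py
```

```text
tin z [496.5  46.7  33.8 494.9  49.5  30.9 373. ]
tin blue [495.3  47.8  33.7 496.   46.1]
hub top [496.6  36.1  10.7 496.8  35.9  52.2  52. ]
hub all [493.4  43.9  30.5 496.5  36.4  44.8 121. ]
gauge z [ 528.  -143.7   35.5  528.2 -149.4   16.7  174. ]
gauge c [ 527.9 -150.3   23.4  527.9 -150.2]
weight [ 550.4 -256.4   28.3  550.5 -257.5   14.5   64. ] [ 550.8 -256.5    9.3  551.7 -257.3   19.5   30. ]
wheel [ 431.3 -254.6   16.4  431.4 -254.5   14.6  120. ] stub [ 430.3 -256.2   15.2  428.6 -255.2   20.4   17. ]
glue z [449.6 213.6  16.2 448.7 211.8  72.6  57. ] cap [449.1 213.7   8.3 449.1 212.8  97.4  32. ]
mat ((538.120361328125, -75.78230285644531), (207.0498046875, 326.0638122558594), 9.454453468322754)
 .   .   .   .   .   .   .   .   .   .   .   .   .   .   .   .   .   .   .   .   .   .   .   . 
 .   .   .   .   .   .   .   .   .   .   .   .   .   .   .   .   .   .   .   .   .   .   .   . 
 .   .   .   .   .   .   .   .   .   .   .   .   .   .   .   .   .   .   .   .   .   .   .   . 
 .   .   .   .   .   .   .   .   .   .   .   .   .   .   .   .   .   .   .   .   .   .   . 
[... 1384 characters left out ...]
  .   .   37  41  44  37  .   .   .   .   .   .   .   .   . 
 .   .   .   .   .   .   .   .   .   .   .   .   .   40  36  .   .   .   .   .   .   .   .   . 
 37  .   .   .   .   .   .   .   .   .   .   .   .   .   37  38  .   .   .   .   .   .   .   . 
 .   .   .   .   .   .   .   .   .   .   .   .   .   .   .   .   .   .   .   .   .   .   .   . 
 .   .   .   .   .   .   .   .   .   .   .   .   .   .   .   .   .   .   .   .   .   .   .   . 
 .   .   .   .   .   .   .   .   .   .   .   .   .   .   .   .   .   .   .   .   .   .   .   . 
scene glue [445.5 217.4  19.2 437.2 220.8  42.6 427. ] tin [494.6  49.1  35.7 487.7  56.1  29.8 194. ] gauge [ 525.8 -150.    25.8  525.3 -146.7   16.    90. ]
```

```bash
cat > plan.py <<'E'
# plan.py x y z [yawdeg]: fractions of full scale from the present pose
from h import *
import sys
from scipy.spatial.transform import Rotation as Ro
a=[float(v) for v in sys.argv[1:]]; o=ctrl.get_obs(); R=Ro.from_rotvec(o["orientation"]).as_matrix()
yaw=np.deg2rad(a[3] if len(a)>3 else 75); T=np.array([[np.cos(yaw),np.sin(yaw),0],[np.sin(yaw),-np.cos(yaw),0],[0,0,-1]]).T
print("t",round(o["t"],2),"tcp",np.round(o["ee_pos"],1),"yaw",round(np.degrees(np.arctan2(R[1,0],R[0,0])),2),"w",round(o["width"],1))
print("turn",np.round(Ro.from_matrix(R.T@T).as_rotvec()/1.5,4),"shift",np.round(R.T@(np.array(a[:3])-o["ee_pos"])/200,4))
E
python3 plan.py 496.7 36.3 160
```

```text
t 0.1 tcp [ 253.4 -570.7  222. ] yaw 23.94 w 87.5
turn [-9.000e-04 -5.000e-04 -5.942e-01] shift [ 2.3432 -2.2802  0.3131]
```

Emit:
servo_tool([
  [0,0,-0.594,0.9,-0.9,0,87],
  [0,0,-0.594,0.9,-0.9,0,87],
  [0,0,-0.594,0.9,-0.9,0,87],
  [0,0,-0.594,0.9,-0.9,0,87],
  [0,0,-0.594,0.9,-0.9,0,87],
  [0,0,-0.594,0.9,-0.9,0,87],
])

```text
t: 0.85
ee_pos: [345.4, -332.9, 222.7]
orientation: [-2.492, -1.913, 0.0]
ft_force: [-0.4, 0.9, 0.3]
width: 86.8
grasp_force: 0.0
```

```bash
python3 plan.py 496.7 36.3 160
```

```text
t 0.85 tcp [ 345.4 -332.9  222.7] yaw 75.02 w 86.8
turn [-0.0001 -0.      0.0002] shift [1.9788 0.2536 0.3134]
```

Emit:
servo_tool([
  [0,0,0,0.98,0.12,0,60],
  [0,0,0,0.98,0.12,0,60],
  [0,0,0,0.98,0.12,0,60],
  [0,0,0,0.98,0.12,0,60],
])

```text
t: 1.35
ee_pos: [419.9, -148.6, 222.6]
orientation: [-2.492, -1.912, -0.0]
ft_force: [-0.7, 0.2, -0.8]
width: 60.4
grasp_force: 0.0
```

Emit:
servo_tool([
  [0,0,0,0.999,0.134,0.313,60],
  [0,0,0,0.999,0.134,0.313,60],
  [0,0,0,0.999,0.134,0.313,60],
  [0,0,0,0.999,0.134,0.313,60],
  [0,0,0,0.999,0.134,0.313,60],
])

```text
t: 1.98
ee_pos: [497.1, 35.3, 159.2]
orientation: [-2.493, -1.911, 0.002]
ft_force: [0.5, 0.3, 0.3]
width: 59.8
grasp_force: 0.0
```

```bash
python3 plan.py 496.7 36.3 41; python3 - <<'E'
from h import *
p,d=ctrl.get_image("top");crop(p,"pics/c1.png",170,390,160,270,3.6)
E
```

```text
t 1.98 tcp [497.1  35.3 159.2] yaw 74.94 w 59.8
turn [-0.0008  0.0004 -0.0007] shift [ 0.0045 -0.0023  0.5912]
```

View pics/c1.png

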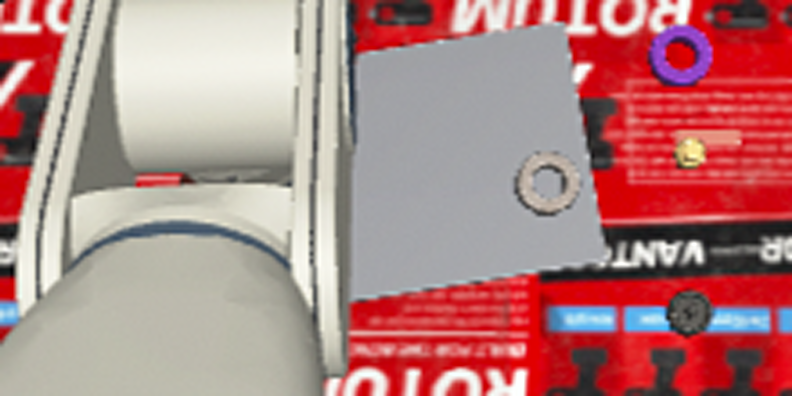

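The arm hides the tin from the top camera, and the gauge and the right-hand parts are unchanged. Descending to the hub.

Emit:
servo_tool([
  [0,0,0,0.004,-0.002,0.25,60],
  [0,0,0,0.004,-0.002,0.45,60],
  [0,0,0,0.004,-0.002,0.55,60],
  [0,0,0,0.004,-0.002,0.59,60],
  [0,0,0,0.004,-0.002,0.59,60],
])

```text
t: 2.65
ee_pos: [496.6, 35.3, 42.3]
orientation: [2.494, 1.91, -0.0]
ft_force: [-0.2, 0.1, -0.3]
width: 59.9
grasp_force: 0.0
```

Emit:
servo_tool([
  [0,0,0,0,0,0,30],
  [0,0,0,0,0,0,0],
  [0,0,0,0,0,0,0],
  [0,0,0,0,0,0,0],
  [0,0,0,0,0,0,0],
  [0,0,0,0,0,0,0],
])

```text
t: 3.4
ee_pos: [497.0, 36.4, 42.7]
orientation: [2.492, 1.912, 0.001]
ft_force: [-0.6, -0.7, 6.4]
width: 35.2
grasp_force: 30.0
```

Emit:
servo_tool([
  [0,0,0,0,0,-0.05,0],
  [0,0,0,0,0,-0.15,0],
  [0,0,0,0,0,-0.3,0],
  [0,0,0,0,0,-0.3,0],
  [0,0,0,0,0,-0.3,0],
])

```text
t: 4.03
ee_pos: [496.2, 36.4, 101.9]
orientation: [-2.492, -1.912, 0.0]
ft_force: [-0.5, -1.2, -0.3]
width: 35.0
grasp_force: 30.0
```

```bash
python3 plan.py 528 -150.2 102; python3 - <<'E'
from h import *
p,d=ctrl.get_image("scene");crop(p,"pics/s1.png",180,330,190,300,5)
Y=unproj("scene",d);print(blob(Y,p,497,36,40,75,125),blob(Y,p,495,48,50,26,33))
E
```

```text
t 4.03 tcp [496.2  36.4 101.9] yaw 74.99 w 35.0
turn [-0.0001  0.     -0.0001] shift [-8.599e-01  3.953e-01 -7.000e-04]
[496.9  40.7  31.5 488.4  44.6 107.2 173. ] [495.4  48.8  35.4 493.2  49.6  29.9 271. ]
```

View pics/s1.png

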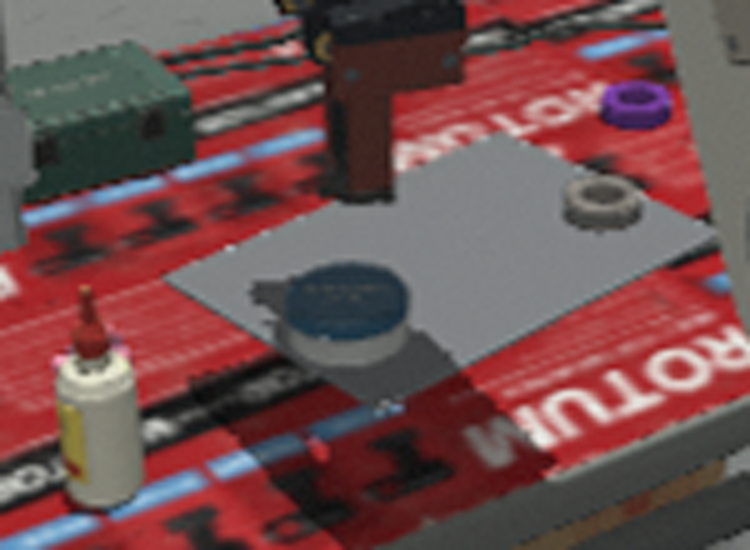

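The scene crop shows the hub between the fingers at (360,185), and the tin still in place at (345,310).

Emit:
servo_tool([
  [0,0,0,-0.2,0.1,0,0],
  [0,0,0,-0.45,0.21,0,0],
  [0,0,0,-0.7,0.32,0,0],
  [0,0,0,-0.86,0.395,0,0],
  [0,0,0,-0.86,0.395,0.1,0],
  [0,0,0,-0.86,0.395,0.1,0],
])

```text
t: 4.82
ee_pos: [526.3, -150.1, 79.8]
orientation: [-2.49, -1.908, 0.004]
ft_force: [0.3, -0.0, -0.6]
width: 34.9
grasp_force: 30.0
```

```bash
python3 plan.py 528 -150.2 29
```

```text
t 4.83 tcp [ 526.3 -150.1   79.8] yaw 74.93 w 34.9
turn [-0.0033 -0.0002 -0.0008] shift [0.0019 0.0096 0.2541]
```

Emit:
servo_tool([
  [0,0,0,0,0.006,0.1,0],
  [0,0,0,0,0.006,0.18,0],
  [0,0,0,0,0.006,0.22,0],
  [0,0,0,0,0.006,0.22,0],
  [0,0,0,0,0.006,0.22,0],
])

```text
t: 5.45
ee_pos: [529.7, -150.5, 38.5]
orientation: [2.492, 1.912, 0.001]
ft_force: [-0.2, -0.2, -0.8]
width: 35.1
grasp_force: 30.0
```

```bash
python3 plan.py 528 -150.2 29
```

```text
t 5.45 tcp [ 529.7 -150.5   38.5] yaw 75.0 w 35.1
turn [ 0.0004 -0.     -0.    ] shift [-0.0007 -0.0088  0.0474]
```

Emit:
servo_tool([
  [0,0,0,0,-0.006,0.02,0],
  [0,0,0,0,-0.006,0.035,0],
  [0,0,0,0,-0.006,0.044,0],
  [0,0,0,0,-0.006,0.044,0],
])

```text
t: 5.95
ee_pos: [528.2, -150.2, 29.1]
orientation: [-2.493, -1.912, 0.0]
ft_force: [-0.2, 0.5, -0.7]
width: 35.0
grasp_force: 30.0
```

Emit:
servo_tool([
  [0,0,0,0,0,0.004,0],
  [0,0,0,0,0,0.004,0],
])

```text
t: 6.2
ee_pos: [528.3, -150.3, 28.9]
orientation: [2.493, 1.912, 0.0]
ft_force: [-1.1, 1.1, 3.0]
width: 35.1
grasp_force: 30.0
```

Contact. I'll open gently to 50 mm and then rise.

Emit:
servo_tool([
  [0,0,0,0,0,0,38],
  [0,0,0,0,0,0,44],
  [0,0,0,0,0,0,56],
  [0,0,0,0,0,-0.1,56],
  [0,0,0,0,0,-0.35,56],
  [0,0,0,0,0,-0.35,56],
])

```text
t: 6.95
ee_pos: [530.7, -151.0, 101.6]
orientation: [2.488, 1.909, 0.006]
ft_force: [-0.0, 0.8, -0.1]
width: 56.3
grasp_force: 0.0
```

```bash
python3 plan.py 550.8 -256.8 90
```

```text
t 6.95 tcp [ 530.7 -151.   101.6] yaw 74.99 w 56.3
turn [ 0.0043  0.0001 -0.0002] shift [-0.485   0.2337  0.0595]
```

Emit:
servo_tool([
  [0,0,0,-0.25,0.12,0,50],
  [0,0,0,-0.485,0.234,0,50],
  [0,0,0,-0.485,0.234,0.15,50],
  [0,0,0,-0.485,0.234,0.3,50],
  [0,0,0,-0.485,0.234,0.3,50],
])

```text
t: 7.58
ee_pos: [545.9, -255.1, 35.4]
orientation: [-2.489, -1.909, 0.004]
ft_force: [-0.3, -0.5, 0.3]
width: 50.2
grasp_force: 0.0
```

```bash
python3 plan.py 550.8 -256.8 4; python3 - <<'E'
from h import *
p,d=ctrl.get_image("top"); np.savez("top1.npz",p=p,d=d);crop(p,"pics/c2.png",170,390,160,270,3.6)
X=unproj("top",d)
print(blob(X,p,528,-150,30,30,48),blob(X,p,528,-150,30,21,48),blob(X,p,495.5,48,45,25,36),blob(X,p,551,-257,30,5,30))
E
```

```text
t 7.58 tcp [ 545.9 -255.1   35.4] yaw 74.97 w 50.2
turn [-0.004  -0.0008 -0.0003] shift [-0.0022  0.0267  0.157 ]
[ 533.9 -154.    11.9  533.4 -153.    37.2   24. ] [ 534.8 -153.1   15.8  535.8 -155.4   30.5   46. ] [ 0.  0.  0. nan nan nan  0.] [ 0.  0.  0. nan nan nan  0.]h.py:16: RuntimeWarning: Mean of empty slice.
  return np.round([cx,cy,R,*q.mean(0),len(q)],1)
  ret = um.true_divide(
```

View pics/c2.png

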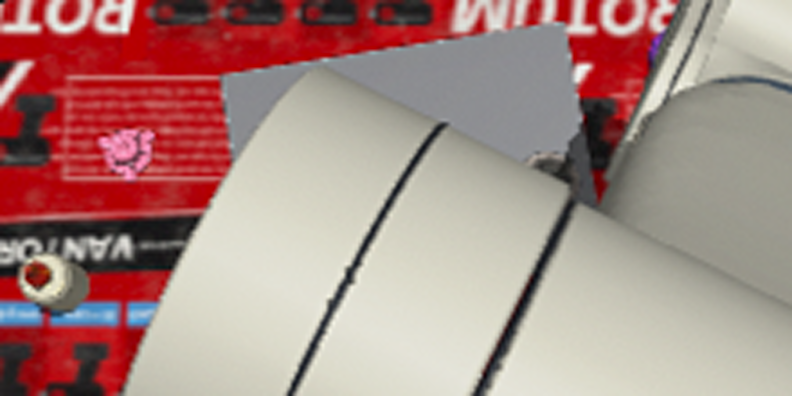

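The gauge area is mostly hidden by the arm. The hub is partly visible on it at (560,165).

Emit:
servo_tool([
  [0,0,0,0,0.01,0.05,50],
  [0,0,0,0,0.01,0.1,50],
  [0,0,0,0,0.01,0.12,50],
  [0,0,0,0,0.01,0.12,50],
])

```text
t: 8.12
ee_pos: [550.1, -256.4, 14.2]
orientation: [-2.492, -1.912, 0.0]
ft_force: [0.4, 0.1, 0.1]
width: 50.2
grasp_force: 0.0
```

```bash
python3 plan.py 550.8 -256.8 4
```

```text
t 8.12 tcp [ 550.1 -256.4   14.2] yaw 74.99 w 50.2
turn [-0.0004 -0.0001 -0.0001] shift [-0.0008  0.0041  0.0511]
```

Emit:
servo_tool([
  [0,0,0,0,0.003,0.03,50],
  [0,0,0,0,0.003,0.051,50],
  [0,0,0,0,0.003,0.051,50],
  [0,0,0,0,0.003,0.051,0],
  [0,0,0,0,0.003,0.051,0],
  [0,0,0,0,0.003,0.051,0],
  [0,0,0,0,0.003,0.051,0],
  [0,0,0,0,0.003,0.051,0],
])

```text
t: 9.12
ee_pos: [551.0, -256.8, 4.4]
orientation: [2.492, 1.912, 0.0]
ft_force: [0.2, 1.1, 0.0]
width: 21.2
grasp_force: 30.0
```

Emit:
servo_tool([
  [0,0,0,0,0,-0.1,0],
  [0,0,0,0,0,-0.3,0],
  [0,0,0,0,0,-0.5,0],
  [0,0,0,0.2,-0.02,-0.5,0],
  [0,0,0,0.5,-0.05,-0.5,0],
  [0,0,0,0.8,-0.08,-0.5,0],
  [0,0,0,0.8,-0.08,-0.5,0],
])

```text
t: 10.0
ee_pos: [577.3, -94.5, 105.6]
orientation: [2.488, 1.918, 0.001]
ft_force: [-0.1, 0.0, -0.8]
width: 21.5
grasp_force: 30.0
```

```bash
python3 plan.py 495.5 47.8 60
```

```text
t 10.0 tcp [577.3 -94.5 105.6] yaw 75.27 w 21.5
turn [ 0.0005 -0.0003  0.0032] shift [ 0.5839 -0.5765  0.2277]
```

Emit:
servo_tool([
  [0,0,0,0.2,-0.2,0,0],
  [0,0,0,0.4,-0.4,0,0],
  [0,0,0,0.595,-0.576,0,0],
  [0,0,0,0.595,-0.576,0.1,0],
  [0,0,0,0.595,-0.576,0.22,0],
  [0,0,0,0.595,-0.576,0.22,0],
  [0,0,0,0.595,-0.576,0.22,0],
])

```text
t: 10.88
ee_pos: [497.0, 46.1, 61.2]
orientation: [2.493, 1.911, 0.001]
ft_force: [-0.3, -0.6, -0.6]
width: 21.4
grasp_force: 30.0
```

```bash
python3 plan.py 495.5 47.8 35.5
```

```text
t 10.88 tcp [497.   46.1  61.2] yaw 74.94 w 21.4
turn [ 0.0006 -0.0001 -0.0007] shift [ 0.0061 -0.0094  0.1283]
```

Emit:
servo_tool([
  [0,0,0,0.006,-0.009,0.05,0],
  [0,0,0,0.006,-0.009,0.09,0],
  [0,0,0,0.006,-0.009,0.115,0],
  [0,0,0,0.006,-0.009,0.115,0],
  [0,0,0,0.006,-0.009,0.115,0],
])

```text
t: 11.5
ee_pos: [495.0, 48.4, 37.3]
orientation: [-2.493, -1.912, -0.0]
ft_force: [0.5, 0.5, -0.2]
width: 21.1
grasp_force: 30.0
```

```bash
python3 plan.py 495.5 47.8 35.5
```

```text
t 11.5 tcp [495.   48.4  37.3] yaw 74.99 w 21.1
turn [-0.     -0.     -0.0002] shift [-0.0022  0.0029  0.0089]
```

Emit:
servo_tool([
  [0,0,0,-0.002,0.003,0.004,0],
  [0,0,0,-0.002,0.003,0.009,0],
  [0,0,0,-0.002,0.003,0.009,0],
])

```text
t: 11.88
ee_pos: [495.5, 47.8, 35.5]
orientation: [2.493, 1.912, 0.0]
ft_force: [-0.2, 0.5, -0.7]
width: 21.7
grasp_force: 30.0
```

Emit:
servo_tool([
  [0,0,0,0,0,0.004,0],
  [0,0,0,0,0,0.004,0],
])

```text
t: 12.12
ee_pos: [495.5, 47.8, 35.1]
orientation: [2.493, 1.912, 0.0]
ft_force: [-0.6, -0.7, 4.9]
width: 21.4
grasp_force: 30.0
```

Emit:
servo_tool([
  [0,0,0,0,0,0,26],
  [0,0,0,0,0,0,34],
  [0,0,0,0,0,0,50],
  [0,0,0,0,0,-0.1,60],
  [0,0,0,0,0,-0.35,60],
  [0,0,0,-0.25,0,-0.35,60],
  [0,0,0,-0.55,0.03,-0.35,60],
  [0,0,0,-0.8,0.04,-0.35,60],
  [0,0,0,-0.8,0.04,-0.35,60],
])

```text
t: 13.25
ee_pos: [461.0, -111.3, 104.7]
orientation: [2.497, 1.906, -0.0]
ft_force: [-0.1, -0.6, 0.3]
width: 60.0
grasp_force: 0.0
```

```bash
python3 plan.py 431 -254.8 40
```

```text
t 13.25 tcp [ 461.  -111.3  104.7] yaw 74.73 w 60.0
turn [ 0.      0.0001 -0.0032] shift [-0.7315  0.044   0.3237]
```

Emit:
servo_tool([
  [0,0,0,-0.25,0.02,0,60],
  [0,0,0,-0.5,0.03,0,60],
  [0,0,0,-0.74,0.044,0,60],
  [0,0,0,-0.74,0.044,0.15,60],
  [0,0,0,-0.74,0.044,0.3,60],
  [0,0,0,-0.74,0.044,0.3,60],
  [0,0,0,-0.74,0.044,0.3,60],
])

```text
t: 14.12
ee_pos: [432.5, -253.6, 45.3]
orientation: [2.491, 1.913, 0.0]
ft_force: [0.6, -0.4, 0.3]
width: 59.6
grasp_force: 0.0
```

```bash
python3 plan.py 431 -254.8 4;  python3 - <<'E'
from h import *
p,d=ctrl.get_image("top"); np.savez("top1.npz",p=p,d=d);crop(p,"pics/c3.png",170,390,160,270,3.6)
X=unproj("top",d)
for a in ((528,-150,30,30,48),(528,-150,30,21,48),(495.5,48,45,25,36),(495.5,48,30,40,60)):print(blob(X,p,*a))
E
```

```text
t 14.12 tcp [ 432.5 -253.6   45.3] yaw 75.04 w 59.6
turn [0.0002 0.     0.0005] shift [-0.0078 -0.0059  0.2063]
[ 528.2 -149.8   14.5  527.6 -149.8   37.5   63. ]
[ 527.2 -150.4   22.1  527.6 -149.6   29.6  142. ]
[496.3  46.5  33.9 495.7  46.4  30.9 434. ]
[496.1  45.9  11.  494.8  45.7  47.3  52. ]
```

View pics/c3.png

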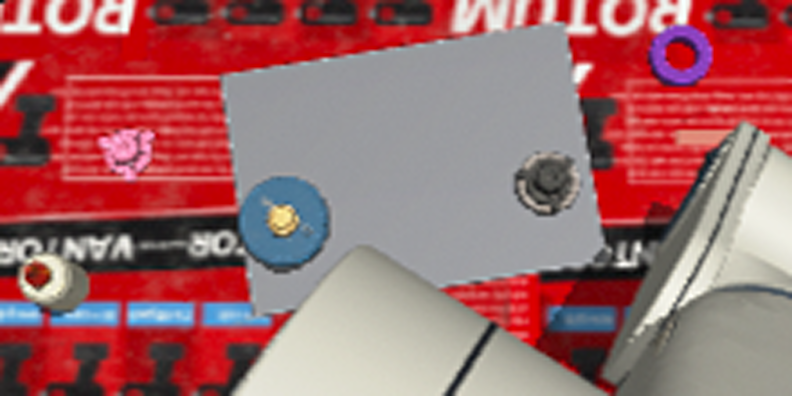

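The hub is centred on the gauge at (548,182) and the brass weight is in the middle of the lid at (283,220). On to the wheel.

Emit:
servo_tool([
  [0,0,0,-0.007,-0.005,0.1,60],
  [0,0,0,-0.007,-0.005,0.17,60],
  [0,0,0,-0.007,-0.005,0.195,60],
  [0,0,0,-0.007,-0.005,0.195,60],
  [0,0,0,-0.007,-0.005,0.195,60],
])

```text
t: 14.8
ee_pos: [430.8, -255.3, 6.1]
orientation: [2.492, 1.912, 0.0]
ft_force: [0.2, 0.4, -0.6]
width: 59.7
grasp_force: 0.0
```

```bash
python3 plan.py 431 -254.8 4
```

```text
t 14.8 tcp [ 430.8 -255.3    6.1] yaw 74.99 w 59.7
turn [ 0.0004  0.0001 -0.0001] shift [0.0025 0.0001 0.0104]
```

Emit:
servo_tool([
  [0,0,0,0.002,0,0.01,60],
  [0,0,0,0.002,0,0.01,60],
  [0,0,0,0.002,0,0.01,20],
  [0,0,0,0.002,0,0.01,0],
  [0,0,0,0.002,0,0.01,0],
  [0,0,0,0.002,0,0.01,0],
  [0,0,0,0.002,0,0.01,0],
])

```text
t: 15.68
ee_pos: [430.7, -254.7, 3.7]
orientation: [2.493, 1.912, 0.0]
ft_force: [0.8, -0.4, 0.5]
width: 33.0
grasp_force: 30.0
```

Emit:
servo_tool([
  [0,0,0,0,0,-0.1,0],
  [0,0,0,0,0,-0.3,0],
  [0,0,0,0,0,-0.42,0],
  [0,0,0,0.25,0.03,-0.42,0],
  [0,0,0,0.55,0.07,-0.42,0],
  [0,0,0,0.8,0.1,-0.42,0],
  [0,0,0,0.95,0.13,-0.42,0],
  [0,0,0,0.95,0.13,-0.3,0],
  [0,0,0,0.95,0.13,-0.3,0],
  [0,0,0,0.95,0.13,-0.3,0],
])

```text
t: 16.92
ee_pos: [504.9, -78.2, 63.9]
orientation: [-2.493, -1.912, 0.0]
ft_force: [-0.5, 0.8, 0.2]
width: 33.5
grasp_force: 30.0
```

```bash
python3 plan.py 512 -51.4 20
```

```text
t 16.93 tcp [504.9 -78.2  63.9] yaw 74.96 w 33.5
turn [-0.0002  0.     -0.0004] shift [ 1.388e-01 -2.000e-04  2.197e-01]
```

Emit:
servo_tool([
  [0,0,0,0.08,0,0,0],
  [0,0,0,0.138,0,0,0],
  [0,0,0,0.138,0,0.12,0],
  [0,0,0,0.138,0,0.2,0],
  [0,0,0,0.138,0,0.25,0],
  [0,0,0,0.138,0,0.25,0],
  [0,0,0,0.138,0,0.25,0],
])

```text
t: 17.8
ee_pos: [512.4, -51.4, 13.9]
orientation: [2.493, 1.912, 0.0]
ft_force: [-0.6, 0.7, 0.6]
width: 33.3
grasp_force: 30.0
```

```bash
python3 plan.py 512 -51.4 6.7
```

```text
t 17.8 tcp [512.4 -51.4  13.9] yaw 74.98 w 33.3
turn [ 0.0002 -0.     -0.0002] shift [-0.0007 -0.0019  0.0362]
```

Emit:
servo_tool([
  [0,0,0,0,-0.002,0.02,0],
  [0,0,0,0,-0.002,0.035,0],
  [0,0,0,0,-0.002,0.035,0],
  [0,0,0,0,-0.002,0.037,0],
  [0,0,0,0,-0.002,0.037,0],
])

```text
t: 18.42
ee_pos: [511.8, -51.2, 6.7]
orientation: [2.492, 1.912, 0.0]
ft_force: [-0.6, 0.7, 5.4]
width: 33.0
grasp_force: 30.0
```

Emit:
servo_tool([
  [0,0,0,0,0,0,38],
  [0,0,0,0,0,0,46],
  [0,0,0,0,0,0,60],
  [0,0,0,0,0,-0.1,70],
  [0,0,0,0,0,-0.35,80],
  [0,0,0,0,0,-0.65,80],
  [0,0,0,0,0,-0.8,80],
  [0,0,0,0.3,-0.15,-0.8,80],
  [0,0,0,0.55,-0.3,-0.8,80],
  [0,0,0,0.55,-0.3,-0.8,80],
])

```text
t: 19.68
ee_pos: [480.9, 73.6, 166.3]
orientation: [-2.487, -1.918, 0.001]
ft_force: [-0.3, 0.7, 0.1]
width: 80.0
grasp_force: 0.0
```

```bash
python3 plan.py 449 213.5 165
```

```text
t 19.68 tcp [480.9  73.6 166.3] yaw 75.28 w 80.0
turn [-0.0005 -0.0001  0.0032] shift [ 0.636  -0.332   0.0067]
```

Emit:
servo_tool([
  [0,0,0,0.2,-0.1,0,80],
  [0,0,0,0.45,-0.23,0,80],
  [0,0,0,0.648,-0.332,0,80],
  [0,0,0,0.648,-0.332,0,80],
  [0,0,0,0.648,-0.332,0,80],
])

```text
t: 20.3
ee_pos: [452.0, 212.1, 166.1]
orientation: [2.492, 1.912, -0.001]
ft_force: [-0.3, -0.1, 0.6]
width: 79.8
grasp_force: 0.0
```

```bash
python3 plan.py 449 213.5 47;  python3 - <<'E'
from h import *
p,d=ctrl.get_image("top"); np.savez("top1.npz",p=p,d=d)
X=unproj("top",d)
for a in ((528,-150,30,30,48),(512,-51,30,10,48),(512,-51,30,20,48),(495.5,48,45,25,36),(495.5,48,30,40,60)):print(blob(X,p,*a))
p,d=ctrl.get_image("scene");crop(p,"pics/s2.png",160,310,180,300,5)
E
```

```text
t 20.3 tcp [452.  212.1 166.1] yaw 74.99 w 79.8
turn [-0.0001  0.0004 -0.0001] shift [ 0.0033 -0.016   0.5954]
[ 527.9 -150.    14.5  527.6 -149.8   37.5   63. ]
[511.8 -51.3  16.3 511.4 -51.5  17.9 117. ]
[511.7 -50.8  15.6 510.8 -50.7  22.9  25. ]
[496.2  47.   33.7 495.6  46.2  30.7 435. ]
[495.6  46.6  10.8 494.9  46.   47.   54. ]
```

View pics/s2.png

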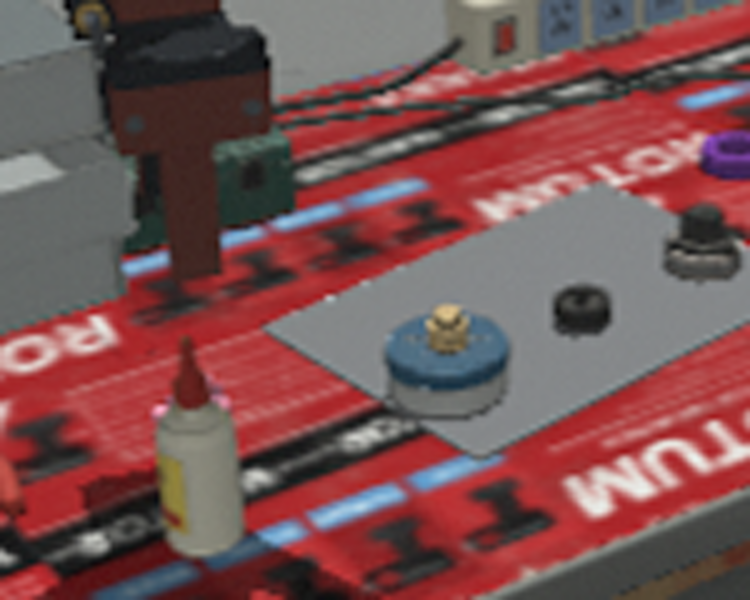

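The scene view shows the hub, wheel and weight standing correctly at (703,240), (582,310) and (448,328). The gripper is above the bottle at (195,440).

Emit:
servo_tool([
  [0,0,0,0.002,-0.013,0.05,80],
  [0,0,0,0.002,-0.014,0.2,80],
  [0,0,0,0.002,-0.014,0.4,80],
  [0,0,0,0.002,-0.014,0.55,80],
  [0,0,0,0.002,-0.014,0.59,80],
  [0,0,0,0.002,-0.014,0.59,80],
  [0,0,0,0.002,-0.014,0.59,80],
])

```text
t: 21.28
ee_pos: [449.9, 214.3, 49.2]
orientation: [2.493, 1.912, 0.003]
ft_force: [-0.0, 0.3, 0.3]
width: 80.1
grasp_force: 0.0
```

Emit:
servo_tool([
  [0,0,0,0,0,0,50],
  [0,0,0,0,0,0,35],
  [0,0,0,0,0,0,20],
  [0,0,0,0,0,0,20],
  [0,0,0,0,0,0,20],
  [0,0,0,0,0,0,20],
])

```text
t: 22.02
ee_pos: [449.1, 214.1, 48.3]
orientation: [-2.493, -1.912, 0.0]
ft_force: [-0.1, 0.1, 1.4]
width: 37.4
grasp_force: 30.0
```

Emit:
servo_tool([
  [0,0,0,0,0,-0.08,20],
  [0,0,0,0,0,-0.25,20],
  [0,0,0,0,0,-0.42,20],
  [0,0,0,0,0,-0.5,20],
  [0,0,0,-0.12,0.12,-0.5,20],
  [0,0,0,-0.27,0.27,-0.5,20],
  [0,0,0,-0.42,0.42,-0.5,20],
  [0,0,0,-0.5,0.5,-0.5,20],
  [0,0,0,-0.5,0.5,-0.5,20],
])

```text
t: 23.15
ee_pos: [520.1, 90.4, 148.2]
orientation: [-2.495, -1.909, 0.0]
ft_force: [-0.2, 0.3, -1.1]
width: 37.6
grasp_force: 30.0
```

```bash
python3 plan.py 590.7 -38.4 90
```

```text
t 23.15 tcp [520.1  90.4 148.2] yaw 74.85 w 37.6
turn [-0.0002  0.0001 -0.0018] shift [-0.5294  0.509   0.2907]
```

Emit:
servo_tool([
  [0,0,0,-0.15,0.15,0,20],
  [0,0,0,-0.35,0.35,0,20],
  [0,0,0,-0.53,0.508,0,20],
  [0,0,0,-0.53,0.508,0.05,20],
  [0,0,0,-0.53,0.508,0.2,20],
  [0,0,0,-0.53,0.508,0.29,20],
  [0,0,0,-0.53,0.508,0.29,20],
  [0,0,0,-0.53,0.508,0.29,20],
])

```text
t: 24.15
ee_pos: [590.7, -36.5, 90.8]
orientation: [2.492, 1.913, 0.001]
ft_force: [0.6, -0.5, -1.0]
width: 37.4
grasp_force: 30.0
```

```bash
python3 plan.py 590.7 -38.4 53; python3 - <<'E'
from h import *
p,d=ctrl.get_image("scene");crop(p,"pics/s3.png",180,330,180,300,5)
Y=unproj("scene",d);print(blob(Y,p,590,-38,40,45,80))
E
```

```text
t 24.15 tcp [590.7 -36.5  90.8] yaw 75.03 w 37.4
turn [ 0.0003 -0.0001  0.0004] shift [-0.0095  0.0022  0.1889]
[587.9 -33.2  19.7 578.9 -27.6  62.5 147. ]
```

View pics/s3.png

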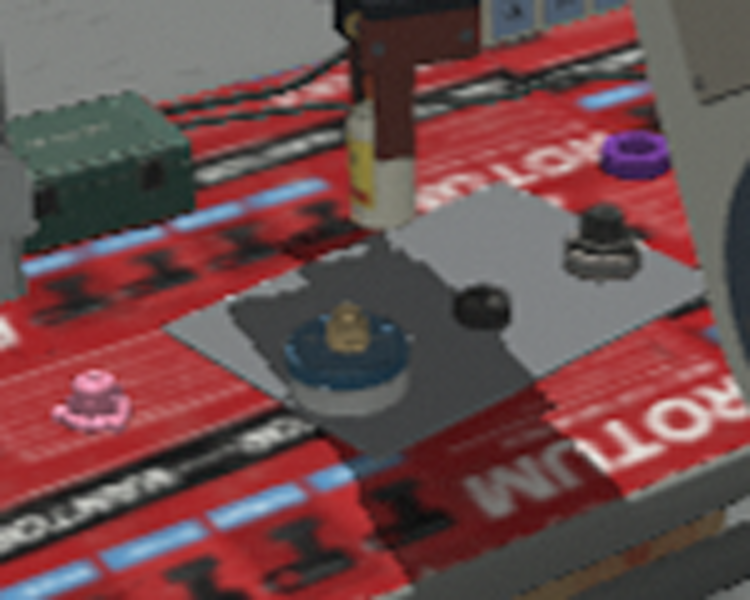

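The bottle hangs upright at (385,170) above the mat, and everything else stands in place. Lowering it.

Emit:
servo_tool([
  [0,0,0,-0.008,0.002,0.08,20],
  [0,0,0,-0.008,0.002,0.14,20],
  [0,0,0,-0.008,0.002,0.175,20],
  [0,0,0,-0.008,0.002,0.175,20],
  [0,0,0,-0.008,0.002,0.175,20],
])

```text
t: 24.82
ee_pos: [590.6, -38.8, 55.3]
orientation: [2.493, 1.912, 0.0]
ft_force: [0.2, -0.4, -1.0]
width: 37.8
grasp_force: 30.0
```

```bash
python3 plan.py 590.7 -38.4 51.3
```

```text
t 24.82 tcp [590.6 -38.8  55.3] yaw 74.98 w 37.8
turn [ 0.0001 -0.     -0.0002] shift [ 0.002  -0.      0.0202]
```

Emit:
servo_tool([
  [0,0,0,0.002,0,0.012,20],
  [0,0,0,0.002,0,0.019,20],
  [0,0,0,0.002,0,0.021,20],
  [0,0,0,0.002,0,0.021,20],
])

```text
t: 25.32
ee_pos: [590.6, -38.3, 51.3]
orientation: [2.493, 1.912, 0.0]
ft_force: [-1.2, 0.2, 2.7]
width: 37.5
grasp_force: 30.0
```

Contact. Release slowly, rise, then move clear to the right.

Emit:
servo_tool([
  [0,0,0,0,0,0,40],
  [0,0,0,0,0,0,46],
  [0,0,0,0,0,0,60],
  [0,0,0,0,0,0,80],
  [0,0,0,0,0,-0.1,80],
  [0,0,0,0,0,-0.3,80],
  [0,0,0,0,0,-0.55,80],
  [0,0,0,0,0,-0.7,80],
  [0,0,0,0,0,-0.7,80],
])

```text
t: 26.45
ee_pos: [592.5, -38.5, 195.2]
orientation: [2.489, 1.909, 0.008]
ft_force: [0.5, -0.7, 0.0]
width: 79.8
grasp_force: 0.0
```

Emit:
servo_tool([
  [0,0,0,-0.3,0,0,80],
  [0,0,0,-0.6,-0.1,0,80],
  [0,0,0,-0.9,-0.2,0,80],
  [0,0,0,-1,-0.3,0,80],
  [0,0,0,-1,-0.3,0,80],
])

```text
t: 27.08
ee_pos: [478.7, -216.7, 190.4]
orientation: [-2.494, -1.907, 0.001]
ft_force: [-0.3, 0.9, -0.5]
width: 80.0
grasp_force: 0.0
```

Emit:
servo_tool([
  [0,0,0,-0.3,0,0,80],
  [0,0,0,-0.6,-0.1,0,80],
  [0,0,0,-0.9,-0.3,0,80],
  [0,0,0,-0.9,-0.3,0,80],
  [0,0,0,-0.9,-0.3,0,80],
])

```text
t: 27.7
ee_pos: [376.7, -374.1, 190.9]
orientation: [-2.493, -1.911, -0.001]
ft_force: [0.3, 0.8, 0.6]
width: 79.8
grasp_force: 0.0
```

```bash
python3 - <<'E'
from h import *
p,d=ctrl.get_image("top");X=unproj("top",d);crop(p,"pics/c4.png",170,390,150,270,3.6)
for a in ((528,-150,30,30,48),(528,-150,30,9,20),(512,-51,30,10,48),(495.5,48,45,25,36),(495.5,48,30,40,60),(590,-38,40,70,84),(590,-38,40,90,120)):print(blob(X,p,*a))
E
```

```text
[ 527.2 -149.7   14.5  527.4 -149.7   37.6   62. ]
[ 528.2 -150.1   23.3  526.5 -150.3   16.9   82. ]
[511.9 -51.4  16.6 511.2 -51.3  18.  119. ]
[496.6  46.9  33.7 495.5  46.2  30.9 434. ]
[495.3  46.6  10.6 494.7  45.8  47.2  52. ]
[590.1 -37.7  17.5 588.1 -38.1  73.8  87. ]
[589.4 -37.6   8.4 589.  -37.9 100.2  35. ]
```

View pics/c4.png

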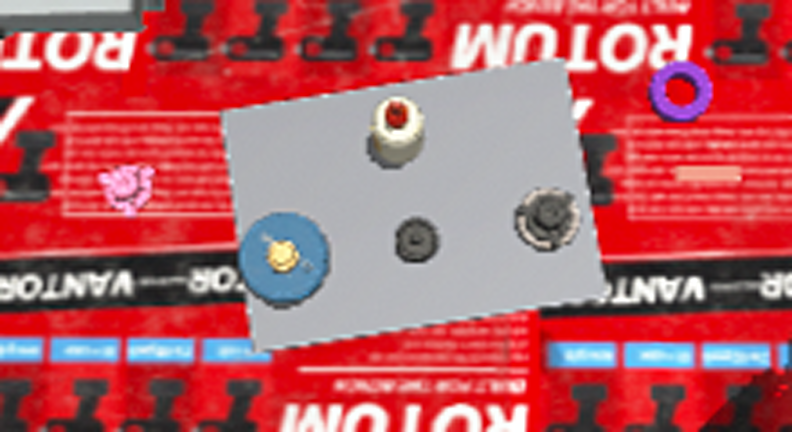

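The final view shows all parts upright and clear of the robot: the bottle (397,130) is behind the wheel (417,240), the hub is on the gauge (548,215) and the weight is on the tin (283,255). All measured within about 1.5 mm of target.

```bash
python3 -c "
from workcell import ctrl
print(ctrl.close_job())"
```

```text
the job is handed in; nothing more can be done
None
```

The job is handed in at about 28 s: the hub rotor is on the gauge, the brass weight on the tin lid, the wheel rotor half-way between them and the glue bottle 8 cm behind it; in the last camera view all four stood upright and released, about 1.5 mm or less from target, with tin and gauge unmoved.

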